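# Tip brass studs from a chute into a narrow-mouthed jar

### The job

Lift the steel chute with its five brass studs off the cork mat without spilling any and, still level, rest its nose lightly on the sprung collar of the stud jar, over the mouth. Then, with the nose kept lightly pressed on the collar (never more than 12 N), tip the chute until all five studs have slid down into the jar, and lay the empty chute flat back on the cork mat, letting go only once it is down. Leave the other things on the bench where they are.

Things in the scene. Friction and masses are not known exactly. Their poses are not given: they have to be found in the camera images.
- chute_grip (a point): Centre of the chute's handle: an upright wooden block 44 long (along the chute), 20 thick (across), 54 high, on a bridge half-way along the steel chute; the studs pass under it. This point is half-way up the block, 51 above the chute's flat underside, 90 from nose and tail. Axes: x along the channel to the open nose, y across, z up. Chute 130 to 210 g, its weight near the middle.
- chute_nose (a point): Tip of the chute's open nose, middle of the lower edge (underside). Same axes as the handle. The chute is a straight U channel of bright steel, 180 long, 26 wide, walls 21 high, sheet 3 thick, 20 clear inside, closed by a wall only at the tail. Studs start to slide in it at slopes between about 23 and 34 degrees.
- jar_axis (a point): On the upright axis of the fixed stud jar, at its flat dark top, 70 above the bench. A round grey can 96 across; from its middle rises a square steel neck (46 inside) capped by an aluminium collar 64 square with a mouth 42 square, centred on this axis. The neck is locked at a different height each time: the collar's top is 95 to 145 above the bench; no pose tells it. x, y square to the mouth's sides.
- collar (a joint): How far the jar's sprung collar is pressed down, in m: 0 = up (at rest), 0.007 = on its hard stop. Pressed from above on its flat top ring it gives at about 1.2 N and takes about 4.2 N at the stop (0.43 N per mm); beyond that it is rigid.
- mat_center (a point): Centre of the top of the cork mat on which the chute lies at the start: a fixed plain board 260 by 160 and 6 thick, on the bench. x along its long side, z up.
- stud1_center (a point): Centre of one of five equal solid brass studs, 12 across and 11 high, low-domed on one end, 11 g, lying loose in the tail half of the chute at the start.
- stud2_center (a point): Centre of one of five equal solid brass studs, 12 across and 11 high, low-domed on one end, 11 g, lying loose in the tail half of the chute at the start.
- stud3_center (a point): Centre of one of five equal solid brass studs, 12 across and 11 high, low-domed on one end, 11 g, lying loose in the tail half of the chute at the start.
- stud4_center (a point): Centre of one of five equal solid brass studs, 12 across and 11 high, low-domed on one end, 11 g, lying loose in the tail half of the chute at the start.
- stud5_center (a point): Centre of one of five equal solid brass studs, 12 across and 11 high, low-domed on one end, 11 g, lying loose in the tail half of the chute at the start.
Things that resemble listed ones, but are neither listed nor needed, are in the scene too. Leave any purple look-alike of the part that bears chute_grip alone.

How it is judged (in metres and radians):
On the way, in this order (a step that is already met when the one before it is completed fails the run):
1. the nose of the still level chute (within 17 degrees) rests on the collar: 0.4 to 12 N between them (contact force between chute and collar between 0.4 and 12 N and angle between chute_grip's own z axis and vertical below 0.3 rad), for 0.2 s.
2. the chute is being tipped (past 17 degrees) with its nose still resting on the collar (contact force between chute and collar above 0.2 N and angle between chute_grip's own z axis and vertical above 0.3 rad), for 0.1 s.
3. the chute is tipped by more than 20 degrees with its nose still resting on the collar, and all five studs have gone down into the jar (contact force between chute and collar above 0.2 N and angle between chute_grip's own z axis and vertical above 0.35 rad and horizontal distance between each of stud1_center, stud2_center, stud3_center, stud4_center, stud5_center and jar_axis below 0.046 m and height (world z) of each of stud1_center, stud2_center, stud3_center, stud4_center, stud5_center below 0.055 m), for 0.2 s.
At the end, for the whole second after the job is handed in: All five studs lie inside the jar (centres within 46 mm of its axis and below 55 mm above the bench); the chute lies flat (within 0.08 rad) and still on the cork mat, its handle within 60 mm of the mat's centre along the mat and 65 mm across it; the collar is up again (horizontal distance between each of stud1_center, stud2_center, stud3_center, stud4_center, stud5_center and jar_axis below 0.046 m and height (world z) of each of stud1_center, stud2_center, stud3_center, stud4_center, stud5_center below 0.055 m and x of chute_grip in the frame of mat_center between -0.06 and 0.06 m and y of chute_grip in the frame of mat_center between -0.065 and 0.065 m and z of chute_grip in the frame of mat_center below 0.055 m and angle between chute_grip's own z axis and vertical below 0.08 rad and linear speed of chute below 0.02 m/s and value of joint collar below 0.003 m); the robot touches nothing.
It fails at once if the chute presses on the collar with more than 12 N (contact force between chute and collar above 12 N).
It fails at once if the chute is struck or pressed against the rest of the jar with more than 12 N (contact force between chute and jar above 12 N or contact force between chute and neck above 12 N).
It fails at once if the chute is let go of while its underside is more than 15 mm above the mat (contact force between the fingers and chute below 0.01 N and z of chute_grip in the frame of mat_center above 0.066 m).
It fails at once if another thing on the bench is moved by more than 30 mm (distance of any of wax, spool, awl, mallet, glue, brush, pot from where it was at the start of the episode above 0.03 m).
It also fails if it takes over 67 s, if anything falls off the work surface, if the arm or the gripper's body presses on something with over 40 N, if the wrist force passes 120 N, or if a joint passes its speed limit or range.

### The arm

A 6-joint arm with a two-finger parallel gripper is mounted at the origin on the work surface. World frame = base frame: x ahead of the robot, y to its left, z up, the work surface at z = 0. Lengths are in m, angles in degrees, forces in N, time in s.
With the tool pointing down it reaches from about 0.375 to 0.9 m from the base axis. Payload 3.1 kg.
Tool frame: the origin (TCP) lies at the very end of the fingers, on their centre line; the grasp point (between the pads) lies 19 mm behind it; z points along the fingers, y is the line along which they close (so a half turn about z gives the same grasp; the last joint's range is limited). The gripper opens to 87 mm and grips with 3 to 60 N. Pads are 19 mm wide; open, the fingers measure 117 mm over their backs; the gripper's body (75 mm by 190 mm) begins 51 mm behind the grasp point.
Start: joints at [-78.524, 30.224, 82.088, -0, 67.689, -10.227], TCP at [0.231, -0.581, 0.223] pointing down, gripper open.
Joint ranges: [-176.69, 176.69], [-43.24, 126.21], [12.49, 139.97], [-82, 262], [0, 151.66], [-163.58, 163.58]. Speed limits (degrees/s): [159.86, 159.86, 180, 180, 180, 180].

### API

Orientations are given as a 3x3 rotation matrix whose columns are the frame's x, y, z axes.
In Python, from rig import * gives the robot as it stands.
- The arm moves only by the tool jog_arm, never from a script. Its arguments are lists of equal length, an entry for each row: "delta_pos": the shift along the world's x, y, z in cm, a list of three; "turn": the turn about the world's z in degrees; "grip": the closure, from 0 (fully open) to 1 (shut). In form: {"delta_pos": [[x, y, z], ...], "turn": [turn, ...], "grip": [grip, ...]}. A call has 1 to 12 rows; each row is the pose to reach, as a shift and turn from the pose commanded when the call began; what a row does not reach only later rows make up. A row lasts 1/8 s, in which the tool goes at most 62.5 mm and 10.7 degrees, less where a joint would pass 70% of its speed; a pose out of reach is approached as far as the arm can. A call with a gripper value outside its range is refused whole. The fingers move at their own pace and stop on an object; the grip force is fixed at half the most. Time passes only in rows, so rows that repeat a pose let the fingers close. It gives the time, the measured TCP pose, the force, the opening and the grip force at its end, in the units of the state.
- read_state(): the state, without advancing time (a new reading comes with each control period).
- capture(name): name is "side" or "top"; returns a dict with "color" (420x560x3 uint8, blue, green, red), "fovy" (degrees; the focal length in pixels is half the picture's height over the tangent of half this angle, whatever the lens; pixels are square), "cx", "cy" (the principal point, pixels), "camera_from_world" (4x4, takes a point from world to camera coordinates). Camera axes: x right, y up, looking along -z (the intrinsics and any distortion apply to the point x, -y, -z); pixel columns grow to the right and rows downward; lengths in m; the calibration is good to about 2 mm. A picture is of the moment at which its call begins. There is no depth.
- hand_in(): hands the job in; it is judged then, once.
The state is a dict: "time_s": time; "joint_positions": joint angles; "qvel": joint speeds; "tau": joint torques, N m; "position": TCP position; "tcp_rot": TCP orientation; "force": force on the tool from outside, world axes, zero at the start; "moment": the same for the moment, N m; "opening": opening from 0.0 (shut) to 1.0 (fully open); "grasp_force": force on a finger pad.
Only numpy, scipy, OpenCV 4.12 (cv2) and the standard library are available. Lean on these libraries where they do the work, as an engineer would, in place of code of your own. Each camera call takes 0.05 s, during which the arm holds its last target. There are 200 camera calls.

## Working session

There is one attempt and no reset: what is moved stays moved. The work goes in short steps, Python scripts to look and compute and a tool call to move; the robot and the scene stay as the last step left them, time stands still between calls to the robot, and variables do not carry over. Pictures are saved under pics/ and viewed, at most 10 in all, crops included, and the job is handed in when it is done.

Besides the shell and the picture viewer there is one more tool, called in YAML: its name, and indented under it one key for each argument. jog_arm: Moves the arm, as the interface text tells. Its arguments: {"type":"object","properties":{"delta_pos":{"type":"array"},"turn":{"type":"array"},"grip":{"type":"array"}},"required":["delta_pos","turn","grip"]}

```bash
ls; mkdir -p pics; python3 - <<'E'
from rig import *
import cv2,json,numpy as np
for n in("side","top"):
    c=capture(n); cv2.imwrite(f"pics/{n}0.png",c["color"]); np.save(f"{n}.npy",c,allow_pickle=True)
    print(n,{k:(np.round(v,4).tolist() if k!="color" else 0) for k,v in c.items()})
s=read_state();print(s)
E
```

```text
pics
side {'color': 0, 'fovy': 56.3032, 'cx': 279.0, 'cy': 202.6851, 'camera_from_world': [[0.9548, -0.2968, 0.0148, -0.4718], [0.1396, 0.4919, 0.8594, -0.1809], [-0.2623, -0.8185, 0.5112, -0.6665], [0.0, 0.0, 0.0, 1.0]]}
top {'color': 0, 'fovy': 46.8716, 'cx': 280.7957, 'cy': 210.2441, 'camera_from_world': [[0.0173, -0.9995, 0.0273, -0.006], [0.9888, 0.0211, 0.1478, -0.5092], [-0.1483, 0.0244, 0.9886, -1.0567], [0.0, 0.0, 0.0, 1.0]]}
{'time_s': 0.1, 'joint_positions': array([-7.85228949e+01,  3.02737082e+01,  8.21477058e+01, -8.64547836e-04,
        6.76890574e+01, -1.02267522e+01]), 'qvel': array([ 0.06174402, -0.08733082, -0.15200353,  0.08226633, -0.00791484,
       -0.05115342]), 'tau': array([ 1.21095019e-05, -4.40986204e+01, -1.77151161e+01,  6.33723778e-02,
        5.33994043e-02, -5.25139501e-05]), 'position': array([ 0.23102928, -0.58003853,  0.22167618]), 'tcp_rot': array([[ 9.29105619e-01,  3.69814265e-01, -3.97324240e-04],
       [ 3.69814332e-01, -9.29103762e-01,  1.88675627e-03],
       [ 3.28593937e-04, -1.89993205e-03, -9.99998141e-01]]), 'force': array([-0.29295898,  0.07237648,  0.26521207]), 'moment': array([-0.02854483,  0.01190154, -0.0365498 ]), 'grasp_force': 0.0, 'opening': 0.9966910504520435}
```

View pics/side0.png

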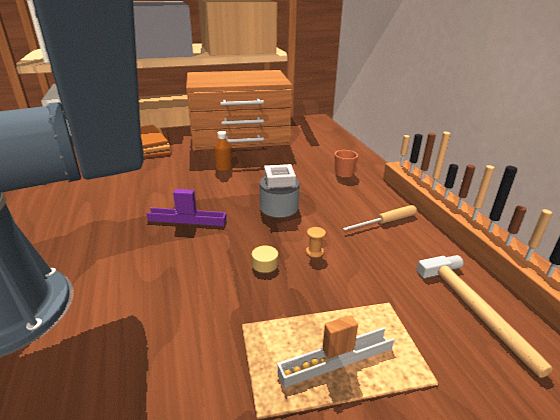

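View pics/top0.png

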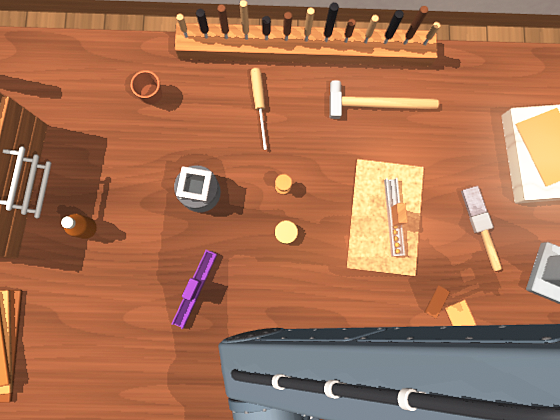

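Side view: the steel chute with brass studs lies on the cork mat, with its handle at (340,337). The purple look-alike is at (187,215), so that one is out. The grey jar with the square collar is at (279,190). Top view: chute handle (402,205), purple look-alike (193,288), jar collar (195,184). I choose the steel one and check it in a close crop.

```bash
python3 - <<'E'
import cv2,numpy as np
T=cv2.imread("pics/top0.png");S=cv2.imread("pics/side0.png")
def crop(I,x,y,w,h,k): return cv2.resize(I[y:y+h,x:x+w],(w*k,h*k),interpolation=cv2.INTER_CUBIC)
a=crop(T,340,150,90,140,4)      #360x560
b=crop(S,265,305,140,88,3)     #420x264
c=crop(T,165,155,70,70,4); d=crop(S,250,155,35*2,70,4) 
out=np.zeros((600,790,3),np.uint8)
out[:560,:360]=a; out[:264,365:785]=b; out[270:550,365:575]=c[:,:210]; out[270:550,580:790]=d[:,:210]
cv2.imwrite("pics/crop1.png",out)
E
```

```text
(no output)
```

View pics/crop1.png

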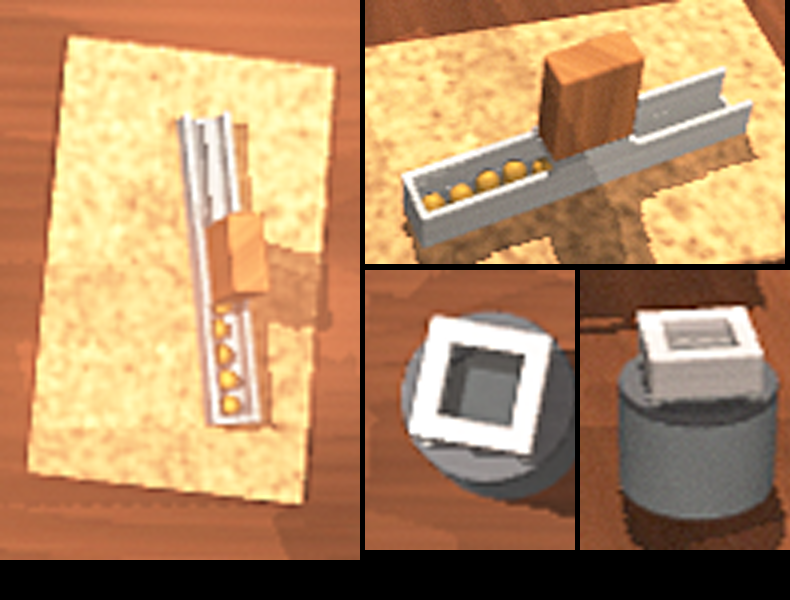

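```bash
cat > geo.py <<'E'
import numpy as np
from scipy.optimize import least_squares
C={n:np.load(f"{n}.npy",allow_pickle=True).item() for n in("top","side")}
def proj(n,P):
    c=C[n];P=np.atleast_2d(P);M=c["camera_from_world"];f=210/np.tan(np.radians(c["fovy"]/2))
    q=P@M[:3,:3].T+M[:3,3]
    return np.c_[c["cx"]+f*q[:,0]/-q[:,2], c["cy"]-f*q[:,1]/-q[:,2]]
def place(x,y,yaw,z,L):
    c,s=np.cos(yaw),np.sin(yaw);L=np.asarray(L,float)
    return np.c_[x+c*L[:,0]-s*L[:,1],y+s*L[:,0]+c*L[:,1],z+L[:,2]]
E
python3 - <<'E'
from geo import *
ct=lambda p:np.array(p)/4+[340,150]
cs=lambda p:(np.array(p)-[365,0])/3+[265,305]
jt=lambda p:(np.array(p)-[365,270])/4+[165,155]
js=lambda p:(np.array(p)-[580,270])/4+[250,155]
def fit(name,f,x0):
    r=least_squares(f,x0,loss="soft_l1"); print(name,np.round(r.x,4),"deg",np.degrees(r.x[2]).round(2)); print(np.round(r.fun.reshape(-1,2),1).tolist()); return r.x
# mat: x along long side; long side runs in image vertical (world x)
m=ct([(68,37),(334,68),(303,503),(27,470)])
fit("mat",lambda p:(proj("top",place(p[0],p[1],p[2],.006,[(.13,.08,0),(.13,-.08,0),(-.13,-.08,0),(-.13,.08,0)]))-m).ravel(),[.5,-.2,0])
# chute: origin at underside centre (z=6mm)
Lt=[(-.09,.013,.021),(-.09,-.013,.021),(.09,.013,.021),(.09,-.013,.021),(.022,-.01,.078),(-.022,-.01,.078)]
Pt=ct([(212,424),(262,420),(180,117),(232,113),(265,217),(265,295)])
Ls=[(-.09,.013,.021),(-.09,-.013,.021),(.09,.013,.021),(.09,-.013,.021),(-.09,-.013,0),(-.022,.01,.078),(.022,.01,.078),(.022,-.01,.078),(-.022,-.01,.078)]
Ps=cs([(404,175),(428,218),(723,70),(750,103),(425,247),(541,57),(620,33),(642,48),(557,80)])
fit("chute",lambda p:np.r_[proj("top",place(p[0],p[1],p[2],.006,Lt))-Pt,proj("side",place(p[0],p[1],p[2],.006,Ls))-Ps].ravel(),[.5,-.2,0.1])
q=[(1,1,0),(1,-1,0),(-1,-1,0),(-1,1,0)]
Lo=np.array(q)*.032;Li=np.array(q)*.021
Pj=np.r_[jt([(432,316),(554,334),(531,453),(409,432)]),jt([(453,345),(522,357),(510,420),(441,408)])]
Pjs=js([(638,313),(745,307),(762,350),(650,358)])
# side order: far-left, far-right, near-right, near-left -> (-,+),(+,+),(+,-),(-,-) in world
Los=np.array([(-1,1,0),(1,1,0),(1,-1,0),(-1,-1,0)])*.032
fit("collar",lambda p:np.r_[proj("top",place(p[0],p[1],p[2],p[3],np.r_[Lo,Li]))-Pj,proj("side",place(p[0],p[1],p[2],p[3],Los))-Pjs].ravel(),[.55,.2,-.15,.12])
E
```

```text
mat [ 0.5047 -0.2426 -0.0974] deg -5.58
[[-0.1, -0.7], [0.2, -0.5], [-0.0, 0.4], [-0.1, 0.6]]
chute [ 0.5016 -0.2596  0.0818] deg 4.69
[[0.7, 0.3], [-0.4, 0.6], [1.1, -0.6], [-0.8, -0.3], [-0.4, -1.4], [1.6, -0.9], [-1.7, -0.6], [-2.6, 0.5], [-0.6, -1.8], [0.5, -0.2], [-1.9, 0.4], [-0.4, -1.7], [0.8, -2.4], [1.0, 2.8], [1.2, 1.4]]
collar [ 0.5541  0.1918 -0.1513  0.0988] deg -8.67
[[0.6, -0.0], [-0.6, 0.6], [-0.5, -0.3], [0.4, -0.1], [-0.6, -1.5], [1.4, -1.1], [0.6, 2.1], [-1.5, 1.7], [0.1, -0.6], [-0.4, -0.4], [0.3, 0.7], [0.4, 0.3]]
```

The steel chute matches the description: U channel, wooden handle, five studs at the tail. The fits are consistent: chute centre (0.502,-0.260) yaw 4.7°, collar centre (0.554,0.192) yaw -8.7° with its top at about 0.099. The tool can't be tilted, so I'll grip the handle high and let the chute pivot between the pads.

jog_arm:
  delta_pos:
    - [4,5,0]
    - [9,10.5,0]
    - [13,16,0]
    - [18,21,0]
    - [22,26,-2]
    - [25,30,-5]
    - [27.1,32.0,-8]
    - [27.1,32.0,-10]
    - [27.1,32.0,-10]
    - [27.1,32.0,-10]
  turn: [-3,-6,-9,-12,-15,-17,-17,-17,-17,-17]
  grip: [0.3,0.3,0.3,0.3,0.3,0.3,0.3,0.3,0.3,0.3]

```text
time_s: 1.35
position: [0.5023, -0.2614, 0.1231]
tcp_rot: [[0.997, 0.081, 0.001], [0.081, -0.997, -0.001], [0.001, 0.001, -1.0]]
force: [0.2, -0.3, 0.2]
opening: 0.7
grasp_force: 0.0
```

```bash
python3 - <<'E'
from rig import *
import cv2,numpy as np
s=read_state();print(s["time_s"],s["position"],s["tcp_rot"][:,0],s["opening"],s["force"])
c=capture("side");I=c["color"][230:400,230:430];cv2.imwrite("pics/s1.png",cv2.resize(I,None,fx=3,fy=3,interpolation=cv2.INTER_CUBIC))
E
```

```text
1.35 [ 0.50229999 -0.26144532  0.1231169 ] [9.96692817e-01 8.12588737e-02 6.50468703e-04] 0.6995692786477843 [ 0.1648575  -0.25771566  0.22545895]
```

View pics/s1.png

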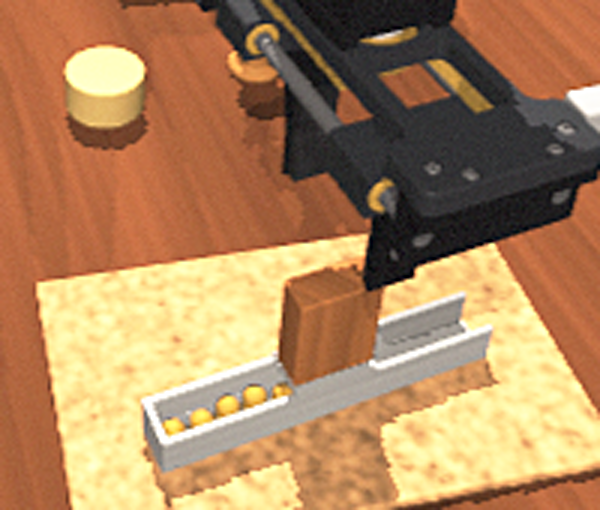

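The picture shows the open fingers straddling the handle, with its top at about (325,285), and their tips still above it. Going down about 14 mm over the handle top and closing gently.

jog_arm:
  delta_pos:
    - [0,0.1,-3]
    - [0,0.1,-5.3]
    - [0,0.1,-5.3]
    - [0,0.1,-5.3]
    - [0,0.1,-5.3]
    - [0,0.1,-5.3]
    - [0,0.1,-5.3]
    - [0,0.1,-5.3]
  turn: [0,0,0,0,0,0,0,0]
  grip: [0.3,0.3,0.5,0.78,0.78,0.78,0.78,0.78]

```text
time_s: 2.4
position: [0.5022, -0.2596, 0.0697]
tcp_rot: [[0.997, 0.082, 0.0], [0.082, -0.997, -0.0], [0.0, 0.0, -1.0]]
force: [0.1, 0.0, 1.1]
opening: 0.228
grasp_force: 0.2
```

jog_arm:
  delta_pos:
    - [0,0,0]
    - [0,0,0]
  turn: [0,0]
  grip: [0.82,0.82]

```text
time_s: 2.65
position: [0.5022, -0.2596, 0.0697]
tcp_rot: [[0.997, 0.082, 0.0], [0.082, -0.997, 0.0], [0.0, -0.0, -1.0]]
force: [-0.7, -0.3, 2.6]
opening: 0.224
grasp_force: 30.0
```

jog_arm:
  delta_pos:
    - [0,0,0]
    - [0,0,0]
  turn: [0,0]
  grip: [0.95,0.95]

```text
time_s: 2.9
position: [0.5022, -0.2596, 0.0697]
tcp_rot: [[0.997, 0.082, 0.0], [0.082, -0.997, 0.0], [0.0, -0.0, -1.0]]
force: [-0.2, 0.3, 2.4]
opening: 0.221
grasp_force: 30.0
```

jog_arm:
  delta_pos:
    - [0,0,0.5]
    - [0,0,2]
    - [0,0,4]
    - [0,0,6.5]
    - [0,0,9]
    - [0,0,11]
    - [0,0,12]
    - [0,0.5,12.5]
    - [0,1.5,12.5]
    - [0,3,12.5]
    - [-0.2,5,12.5]
    - [-0.5,7.5,12.5]
  turn: [0,0,0,0,0,0,0,0,0,0,0,0]
  grip: [0.95,0.95,0.95,0.95,0.95,0.95,0.95,0.95,0.95,0.95,0.95,0.95]

```text
time_s: 4.4
position: [0.4967, -0.1828, 0.1942]
tcp_rot: [[0.997, 0.082, -0.001], [0.082, -0.997, 0.001], [-0.001, -0.001, -1.0]]
force: [-0.1, 0.4, -2.3]
opening: 0.224
grasp_force: 30.0
```

jog_arm:
  delta_pos:
    - [-0.3,3,0]
    - [-0.6,6.5,0]
    - [-0.9,10,0]
    - [-1.2,14,0]
    - [-1.6,18,0]
    - [-2,22,0]
    - [-2.4,26,0]
    - [-2.8,29.5,0]
    - [-3.1,33,0]
    - [-3.4,36,0]
    - [-3.6,38,0]
    - [-3.7,39.1,0]
  turn: [-1,-2,-3,-4,-5,-6,-7,-8.5,-10,-11.5,-13,-13.4]
  grip: [0.95,0.95,0.95,0.95,0.95,0.95,0.95,0.95,0.95,0.95,0.95,0.95]

```text
time_s: 5.9
position: [0.4586, 0.2081, 0.1945]
tcp_rot: [[0.989, -0.149, -0.001], [-0.149, -0.989, -0.0], [-0.001, 0.0, -1.0]]
force: [-0.6, 0.1, -2.1]
opening: 0.228
grasp_force: 30.0
```

```bash
python3 - <<'E'
from rig import *
import cv2,numpy as np
s=read_state();print(s["time_s"],s["position"],s["tcp_rot"][:,0],s["opening"],s["force"],s["grasp_force"])
a=capture("side")["color"];b=capture("top")["color"]
np.save("b1.npy",{"side":a,"top":b})
A=cv2.resize(a[60:250,170:370],None,fx=2,fy=2,interpolation=cv2.INTER_CUBIC)
B=cv2.resize(b[100:290,110:310],None,fx=2,fy=2,interpolation=cv2.INTER_CUBIC)
cv2.imwrite("pics/b1.png",np.hstack([A,B]))
E
```

```text
5.9 [0.45863251 0.20806369 0.19449143] [ 9.88849742e-01 -1.48915095e-01 -6.94107624e-04] 0.22810721757159008 [-0.64234831  0.05098201 -2.13420558] 29.999153316020966
```

View pics/b1.png

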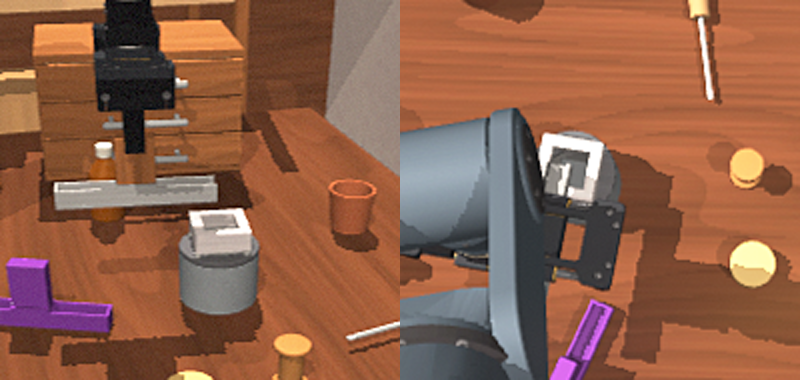

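The side view shows the chute level, its nose over the collar (nose near (215,200) in the crop). The top view shows the nose inside the mouth outline at (562,180). Lowering gently.

jog_arm:
  delta_pos:
    - [0,0,-1]
    - [0,0,-2]
    - [0,0,-2.5]
    - [0,0,-2.7]
    - [0,0,-2.8]
    - [0,0,-2.8]
  turn: [0,0,0,0,0,0]
  grip: [0.95,0.95,0.95,0.95,0.95,0.95]

```text
time_s: 6.75
position: [0.4603, 0.2063, 0.1667]
tcp_rot: [[0.988, -0.151, 0.0], [-0.151, -0.988, 0.0], [0.0, -0.0, -1.0]]
force: [0.3, 0.3, -2.7]
opening: 0.229
grasp_force: 30.0
```

jog_arm:
  delta_pos:
    - [0,0,-0.1]
    - [0,0,-0.2]
    - [0,0,-0.3]
    - [0,0,-0.4]
  turn: [0,0,0,0]
  grip: [0.95,0.95,0.95,0.95]

```text
time_s: 7.25
position: [0.4601, 0.2064, 0.1625]
tcp_rot: [[0.989, -0.151, -0.0], [-0.151, -0.989, 0.0], [-0.0, -0.0, -1.0]]
force: [-0.6, -0.8, -1.1]
opening: 0.229
grasp_force: 30.0
```

jog_arm:
  delta_pos:
    - [0,0,-0.1]
    - [0,0,-0.1]
    - [0,0,-0.1]
    - [0,0,-0.1]
  turn: [0,0,0,0]
  grip: [0.95,0.95,0.95,0.95]

```text
time_s: 7.75
position: [0.4601, 0.2064, 0.1616]
tcp_rot: [[0.989, -0.151, -0.0], [-0.151, -0.989, 0.0], [-0.0, -0.0, -1.0]]
force: [-1.3, -0.2, -0.4]
opening: 0.229
grasp_force: 30.0
```

```bash
python3 - <<'E'
from rig import *
for i in range(3):
    s=read_state();print(s["time_s"],s["position"],s["force"],s["moment"])
E
```

```text
7.75 [0.4601053  0.20635514 0.1615863 ] [-1.34937109 -0.16744657 -0.3691849 ] [0.0633991  0.08962454 0.016104  ]
7.75 [0.4601053  0.20635514 0.1615863 ] [-1.34937109 -0.16744657 -0.3691849 ] [0.0633991  0.08962454 0.016104  ]
7.75 [0.4601053  0.20635514 0.1615863 ] [-1.34937109 -0.16744657 -0.3691849 ] [0.0633991  0.08962454 0.016104  ]
```

Light contact at about 2 N, chute level, so the collar top is at 0.0988, as measured. Next I use the collar's far edge under the tail half to pivot the chute nose-down in the grip to about 20°, below the slide angle. First I move forward over the collar.

jog_arm:
  delta_pos:
    - [0,0,0.5]
    - [0,0,1.3]
    - [0.5,0,1.8]
    - [1.5,-0.2,1.8]
    - [3.2,-0.5,1.8]
    - [5.5,-0.8,1.8]
    - [8,-1.2,1.8]
    - [10.5,-1.6,1.8]
    - [13,-2,1.8]
    - [15.5,-2.4,1.8]
    - [17.5,-2.7,1.8]
    - [18.6,-2.9,1.8]
  turn: [0,0,0,0,0,0,0,0,0,0,0,0]
  grip: [0.95,0.95,0.95,0.95,0.95,0.95,0.95,0.95,0.95,0.95,0.95,0.95]

```text
time_s: 9.25
position: [0.648, 0.1765, 0.1788]
tcp_rot: [[0.988, -0.152, 0.0], [-0.152, -0.988, -0.0], [0.0, 0.0, -1.0]]
force: [0.5, 0.3, -3.1]
opening: 0.227
grasp_force: 30.0
```

jog_arm:
  delta_pos:
    - [0.4,0,0]
    - [0.4,0,-0.5]
    - [0.4,0,-1.1]
    - [0.4,0,-1.4]
    - [0.4,0,-1.6]
    - [0.4,0,-1.7]
  turn: [0,0,0,0,0,0]
  grip: [0.95,0.95,0.95,0.95,0.95,0.95]

```text
time_s: 10.0
position: [0.65, 0.1774, 0.1627]
tcp_rot: [[0.989, -0.151, -0.0], [-0.151, -0.989, 0.0], [-0.0, -0.0, -1.0]]
force: [-1.1, 0.6, -1.1]
opening: 0.228
grasp_force: 30.0
```

jog_arm:
  delta_pos:
    - [0,0,-0.1]
    - [0,0,-0.2]
    - [0,0,-0.3]
    - [0,0,-0.3]
  turn: [0,0,0,0]
  grip: [0.95,0.95,0.95,0.95]

```text
time_s: 10.5
position: [0.6503, 0.1774, 0.1597]
tcp_rot: [[0.988, -0.151, 0.0], [-0.151, -0.988, 0.0], [0.0, -0.0, -1.0]]
force: [-0.9, 0.7, -0.5]
opening: 0.23
grasp_force: 30.0
```

jog_arm:
  delta_pos:
    - [0,0,-0.1]
    - [0,0,-0.2]
    - [0,0,-0.3]
    - [0,0,-0.35]
  turn: [0,0,0,0]
  grip: [0.95,0.95,0.95,0.95]

```text
time_s: 11.0
position: [0.6504, 0.1773, 0.1562]
tcp_rot: [[0.988, -0.151, 0.001], [-0.151, -0.988, 0.0], [0.001, -0.0, -1.0]]
force: [-0.3, -0.6, 2.6]
opening: 0.224
grasp_force: 30.0
```

```bash
cat > tilt.py <<'E'
# chute pitch from the side picture: fit of the bright steel's long edge direction, compared with projected chute axis
from rig import *
from geo import *
import cv2,sys
def look(name,save=True):
    s=read_state();I=capture("side")["color"]
    p=s["position"];yaw=np.arctan2(s["tcp_rot"][1,0],s["tcp_rot"][0,0])
    g=np.array([p[0],p[1],p[2]+.007])   # pivot, 71 above underside
    u=np.array([np.cos(yaw),np.sin(yaw),0]);v=np.array([-u[1],u[0],0]);k=np.array([0,0,1.])
    hsv=cv2.cvtColor(I,cv2.COLOR_BGR2HSV)
    steel=((hsv[...,1]<40)&(hsv[...,2]>95)).astype(np.uint8)*255
    best=None
    def sil(th):
        X=u*np.cos(th)-k*np.sin(th);Z=u*np.sin(th)+k*np.cos(th)
        P=np.array([g+a*X+b*v+(c-.0707)*Z for a in(-.09,.09) for b in(-.013,.013) for c in(0,.021)])
        m=np.zeros(I.shape[:2],np.uint8);h=cv2.convexHull(proj("side",P).astype(np.float32)).astype(int)
        cv2.fillConvexPoly(m,h,255);return m,h
    P=lambda th:((sil(th)[0]>0)&(steel>0)).sum()
    ths=np.radians(np.arange(-30,50,.5));sc=[P(t) for t in ths];i=int(np.argmax(sc))
    print("tilt",np.degrees(ths[i]),"score",sc[i],"of",(sil(ths[i])[0]>0).sum(),"t",s["time_s"],"pos",np.round(p,4),"F",np.round(s["force"],1),"grip",s["grasp_force"])
    J=I.copy();cv2.polylines(J,[sil(ths[i])[1]],True,(0,0,255),1)
    c=proj("side",g)[0].astype(int);x0=max(0,min(360,c[0]-100));y0=max(0,min(270,c[1]-60))
    cv2.imwrite(f"pics/{name}.png",np.hstack([cv2.resize(Q[y0:y0+150,x0:x0+200],None,fx=2,fy=2,interpolation=cv2.INTER_CUBIC) for Q in(I,J)]))
if __name__=="__main__": look(sys.argv[1])
E
python3 tilt.py t1
```

```text
tilt 1.5000000000000002 score 865 of 1042 t 11.0 pos [0.6504 0.1773 0.1562] F [-0.3 -0.6  2.6] grip 30.000218152999878
```

View pics/t1.png

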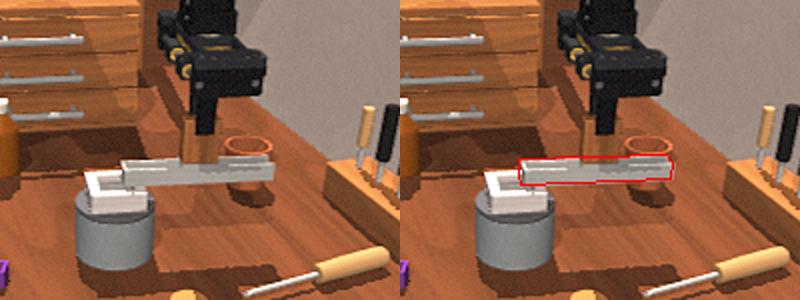

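The picture shows the chute level at about 1.5°, its tail half resting on the collar and the overlay matching. The pads are holding against about 5 N, so I ease the grip a little rather than press harder.

jog_arm:
  delta_pos:
    - [0,0,0]
    - [0,0,0]
  turn: [0,0]
  grip: [0.8,0.8]

```text
time_s: 11.3
position: [0.6504, 0.1773, 0.1562]
tcp_rot: [[0.988, -0.151, 0.001], [-0.151, -0.988, 0.0], [0.001, -0.0, -1.0]]
force: [0.9, 0.3, 1.6]
opening: 0.227
grasp_force: 30.0
```

jog_arm:
  delta_pos:
    - [0,0,0]
    - [0,0,0]
  turn: [0,0]
  grip: [0.79,0.79]

```text
time_s: 11.55
position: [0.6503, 0.1773, 0.1561]
tcp_rot: [[0.988, -0.151, 0.0], [-0.151, -0.988, -0.0], [0.0, -0.0, -1.0]]
force: [1.1, -1.0, 1.1]
opening: 0.226
grasp_force: 30.0
```

jog_arm:
  delta_pos:
    - [0,0,0]
    - [0,0,0]
  turn: [0,0]
  grip: [0.783,0.783]

```text
time_s: 11.8
position: [0.6503, 0.1773, 0.1561]
tcp_rot: [[0.989, -0.151, 0.0], [-0.151, -0.989, -0.0], [0.0, -0.0, -1.0]]
force: [0.5, -0.5, 1.5]
opening: 0.226
grasp_force: 30.0
```

jog_arm:
  delta_pos:
    - [0,0,0]
    - [0,0,0]
  turn: [0,0]
  grip: [0.779,0.779]

```text
time_s: 12.05
position: [0.6503, 0.1774, 0.1561]
tcp_rot: [[0.988, -0.151, 0.0], [-0.151, -0.988, 0.0], [0.0, -0.0, -1.0]]
force: [0.8, 0.2, 1.2]
opening: 0.226
grasp_force: 23.2
```

jog_arm:
  delta_pos:
    - [0,0,0]
    - [0,0,0]
  turn: [0,0]
  grip: [0.778,0.778]

```text
time_s: 12.3
position: [0.6503, 0.1773, 0.1561]
tcp_rot: [[0.988, -0.151, 0.0], [-0.151, -0.988, 0.0], [0.0, -0.0, -1.0]]
force: [0.3, -0.5, 1.8]
opening: 0.228
grasp_force: 20.6
```

jog_arm:
  delta_pos:
    - [0,0,0]
    - [0,0,0]
  turn: [0,0]
  grip: [0.777,0.777]

```text
time_s: 12.55
position: [0.6505, 0.1773, 0.1561]
tcp_rot: [[0.988, -0.151, 0.001], [-0.151, -0.988, -0.0], [0.001, -0.0, -1.0]]
force: [0.7, 0.7, 1.0]
opening: 0.228
grasp_force: 18.0
```

jog_arm:
  delta_pos:
    - [0,0,0]
    - [0,0,0]
  turn: [0,0]
  grip: [0.774,0.774]

```text
time_s: 12.8
position: [0.6502, 0.1773, 0.1559]
tcp_rot: [[0.988, -0.151, 0.0], [-0.151, -0.988, -0.0], [0.0, 0.0, -1.0]]
force: [1.0, -0.5, 0.4]
opening: 0.23
grasp_force: 10.1
```

```bash
python3 tilt.py t2
```

```text
tilt 0.0 score 863 of 1088 t 12.8 pos [0.6502 0.1773 0.1559] F [ 1.  -0.5  0.4] grip 10.088358521461487
```

jog_arm:
  delta_pos:
    - [0.1,-0.02,-0.1]
    - [0.2,-0.03,-0.2]
    - [0.3,-0.05,-0.3]
    - [0.4,-0.06,-0.4]
    - [0.5,-0.08,-0.5]
    - [0.6,-0.09,-0.6]
  turn: [0,0,0,0,0,0]
  grip: [0.774,0.774,0.774,0.774,0.774,0.774]

```text
time_s: 13.6
position: [0.6561, 0.1765, 0.1499]
tcp_rot: [[0.989, -0.151, -0.0], [-0.151, -0.989, -0.0], [-0.0, 0.0, -1.0]]
force: [1.0, 0.5, -0.5]
opening: 0.228
grasp_force: 10.1
```

```bash
python3 tilt.py t3
```

```text
tilt 7.0 score 852 of 1054 t 13.6 pos [0.6561 0.1765 0.1499] F [ 1.   0.5 -0.5] grip 10.100400298833847
```

View pics/t3.png

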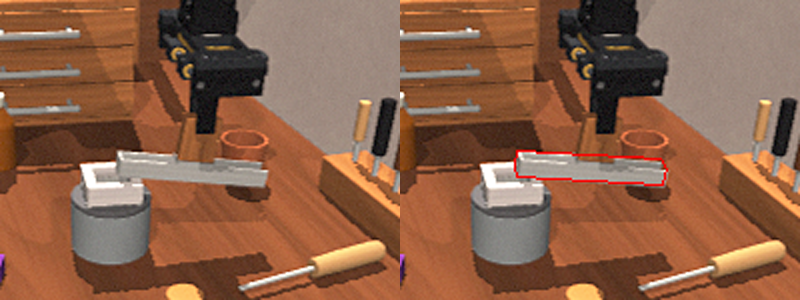

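The chute pivots smoothly; the overlay fits at about 7° with only about 2 N. Continuing toward 20°.

jog_arm:
  delta_pos:
    - [0.1,-0.02,-0.2]
    - [0.3,-0.04,-0.4]
    - [0.4,-0.06,-0.6]
    - [0.6,-0.09,-0.8]
    - [0.7,-0.11,-1.0]
    - [0.9,-0.13,-1.2]
    - [1.0,-0.15,-1.4]
  turn: [0,0,0,0,0,0,0]
  grip: [0.774,0.774,0.774,0.774,0.774,0.774,0.774]

```text
time_s: 14.52
position: [0.6661, 0.1749, 0.1358]
tcp_rot: [[0.989, -0.151, -0.0], [-0.151, -0.989, -0.0], [-0.0, 0.0, -1.0]]
force: [1.8, 0.3, -0.2]
opening: 0.23
grasp_force: 10.1
```

```bash
python3 tilt.py t4
```

```text
tilt 19.0 score 817 of 1016 t 14.525 pos [0.6661 0.1749 0.1358] F [ 1.8  0.3 -0.2] grip 10.149576365947723
```

19° reached. Now I lock the grip, lift, and carry it back gently so the nose comes over the mouth.

jog_arm:
  delta_pos:
    - [0,0,0]
    - [0,0,0]
    - [0,0,0.4]
    - [0,0,1.2]
    - [0,0,2.4]
    - [0,0,4]
    - [0,0,5.6]
    - [0,0,7.2]
    - [0,0,8.3]
    - [0,0,8.8]
    - [0,0,9]
    - [0,0,9]
  turn: [0,0,0,0,0,0,0,0,0,0,0,0]
  grip: [0.79,0.95,0.95,0.95,0.95,0.95,0.95,0.95,0.95,0.95,0.95,0.95]

```text
time_s: 16.08
position: [0.6658, 0.1749, 0.2256]
tcp_rot: [[0.989, -0.151, -0.001], [-0.151, -0.989, -0.0], [-0.001, 0.0, -1.0]]
force: [0.1, -0.4, -2.8]
opening: 0.222
grasp_force: 30.0
```

jog_arm:
  delta_pos:
    - [-0.2,0,0]
    - [-0.6,0.1,0]
    - [-1.3,0.2,0]
    - [-2.3,0.3,0]
    - [-3.6,0.5,0]
    - [-5.2,0.8,0]
    - [-7.0,1.1,0]
    - [-9.0,1.4,0]
    - [-11.0,1.7,0]
    - [-13.0,2,0]
    - [-15.0,2.3,0]
    - [-16.5,2.5,0]
  turn: [0,0,0,0,0,0,0,0,0,0,0,0]
  grip: [0.95,0.95,0.95,0.95,0.95,0.95,0.95,0.95,0.95,0.95,0.95,0.95]

```text
time_s: 17.58
position: [0.4995, 0.2002, 0.2263]
tcp_rot: [[0.989, -0.151, -0.0], [-0.151, -0.989, 0.0], [-0.0, -0.0, -1.0]]
force: [-0.2, -0.0, -2.7]
opening: 0.23
grasp_force: 30.0
```

```bash
python3 tilt.py t5
```

```text
tilt 18.5 score 985 of 1170 t 17.575 pos [0.4995 0.2002 0.2263] F [-0.2 -0.  -2.7] grip 29.999318718910217
```

View pics/t5.png

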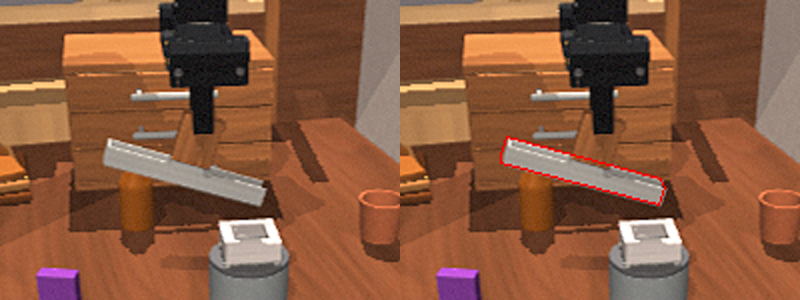

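The view shows the chute at 18.5°, its nose above the collar mouth, and the overlay matches. Lowering the nose into the mouth.

jog_arm:
  delta_pos:
    - [0.1,0,-0.8]
    - [0.1,0,-2]
    - [0.1,0,-3]
    - [0.1,0,-3.8]
    - [0.1,0,-4.2]
    - [0.1,0,-4.3]
    - [0.1,0,-4.3]
  turn: [0,0,0,0,0,0,0]
  grip: [0.95,0.95,0.95,0.95,0.95,0.95,0.95]

```text
time_s: 18.5
position: [0.5024, 0.2, 0.1832]
tcp_rot: [[0.989, -0.151, 0.001], [-0.151, -0.989, 0.0], [0.001, -0.0, -1.0]]
force: [-0.3, 0.4, -1.5]
opening: 0.225
grasp_force: 30.0
```

```bash
python3 tilt.py t6
```

```text
tilt 18.5 score 949 of 1140 t 18.5 pos [0.5024 0.2    0.1832] F [-0.3  0.4 -1.5] grip 29.999384880065918
```

jog_arm:
  delta_pos:
    - [0,0,0]
    - [0,0,0]
    - [0.1,-0.01,0]
    - [0.2,-0.03,0]
    - [0.3,-0.04,0]
    - [0.4,-0.06,0]
    - [0.5,-0.07,0]
    - [0.6,-0.09,0]
  turn: [0,0,0,0,0,0,0,0]
  grip: [0.7755,0.7755,0.7755,0.7755,0.7755,0.7755,0.7755,0.7755]

```text
time_s: 19.55
position: [0.5082, 0.199, 0.1831]
tcp_rot: [[0.989, -0.151, 0.0], [-0.151, -0.989, 0.0], [0.0, -0.0, -1.0]]
force: [-0.2, -0.1, -3.2]
opening: 0.226
grasp_force: 14.1
```

jog_arm:
  delta_pos:
    - [0.1,-0.01,0]
    - [0.2,-0.03,0.05]
    - [0.3,-0.04,0.1]
    - [0.4,-0.06,0.15]
  turn: [0,0,0,0]
  grip: [0.7755,0.7755,0.7755,0.7755]

```text
time_s: 20.05
position: [0.511, 0.1985, 0.1842]
tcp_rot: [[0.988, -0.151, -0.003], [-0.151, -0.988, -0.0], [-0.003, 0.0, -1.0]]
force: [-3.0, -0.5, -2.3]
opening: 0.231
grasp_force: 14.1
```

```bash
python3 tilt.py t7
```

```text
tilt 20.0 score 957 of 1132 t 20.05 pos [0.511  0.1985 0.1842] F [-3.  -0.5 -2.3] grip 14.112353324890137
```

Far-rim contact at about 3 N and the tilt is growing. Continuing.

jog_arm:
  delta_pos:
    - [0.1,-0.01,0.04]
    - [0.2,-0.03,0.08]
    - [0.3,-0.04,0.12]
    - [0.4,-0.06,0.16]
    - [0.5,-0.07,0.2]
  turn: [0,0,0,0,0]
  grip: [0.7755,0.7755,0.7755,0.7755,0.7755]

```text
time_s: 20.72
position: [0.5172, 0.1977, 0.1866]
tcp_rot: [[0.989, -0.151, -0.0], [-0.151, -0.989, -0.0], [-0.0, 0.0, -1.0]]
force: [-2.7, -0.9, -1.8]
opening: 0.229
grasp_force: 14.1
```

```bash
python3 tilt.py t8
```

```text
tilt 24.5 score 947 of 1141 t 20.725 pos [0.5172 0.1977 0.1866] F [-2.7 -0.9 -1.8] grip 14.113538414239883
```

jog_arm:
  delta_pos:
    - [0.1,-0.01,0.05]
    - [0.2,-0.03,0.1]
    - [0.3,-0.04,0.14]
    - [0.4,-0.06,0.19]
    - [0.5,-0.07,0.24]
    - [0.6,-0.09,0.29]
    - [0.7,-0.1,0.33]
    - [0.8,-0.12,0.38]
  turn: [0,0,0,0,0,0,0,0]
  grip: [0.7755,0.7755,0.7755,0.7755,0.7755,0.7755,0.7755,0.7755]

```text
time_s: 21.78
position: [0.5254, 0.1965, 0.1904]
tcp_rot: [[0.989, -0.151, 0.0], [-0.151, -0.989, 0.0], [0.0, -0.0, -1.0]]
force: [-2.8, 0.3, -0.8]
opening: 0.229
grasp_force: 14.1
```

```bash
python3 tilt.py t9
```

```text
tilt 27.0 score 941 of 1092 t 21.775 pos [0.5254 0.1965 0.1904] F [-2.8  0.3 -0.8] grip 14.107861965894699
```

jog_arm:
  delta_pos:
    - [0.1,-0.01,0.04]
    - [0.2,-0.03,0.08]
    - [0.3,-0.04,0.12]
    - [0.4,-0.06,0.16]
    - [0.5,-0.07,0.2]
    - [0.6,-0.09,0.24]
    - [0.7,-0.1,0.28]
    - [0.8,-0.12,0.32]
  turn: [0,0,0,0,0,0,0,0]
  grip: [0.7755,0.7755,0.7755,0.7755,0.7755,0.7755,0.7755,0.7755]

```text
time_s: 22.82
position: [0.5332, 0.1953, 0.1936]
tcp_rot: [[0.989, -0.151, -0.0], [-0.151, -0.989, 0.0], [-0.0, -0.0, -1.0]]
force: [-3.1, 0.9, -0.8]
opening: 0.227
grasp_force: 14.1
```

```bash
python3 tilt.py t10
```

```text
tilt 31.5 score 923 of 1094 t 22.825 pos [0.5332 0.1953 0.1936] F [-3.1  0.9 -0.8] grip 14.105588346719742
```

View pics/t10.png

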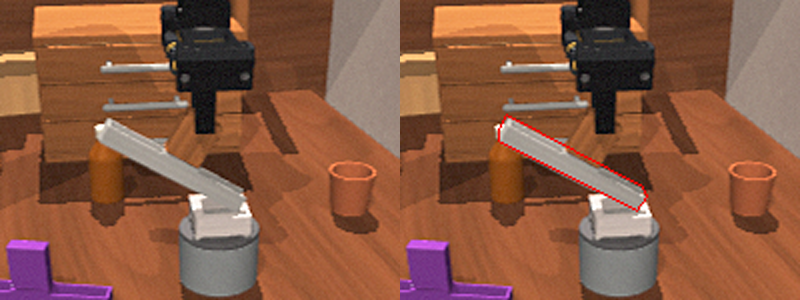

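The chute is at about 30°, its nose dipped into the mouth against the far side. I'm tipping further.

jog_arm:
  delta_pos:
    - [0.1,-0.01,0.05]
    - [0.2,-0.03,0.1]
    - [0.3,-0.04,0.15]
    - [0.4,-0.06,0.2]
    - [0.5,-0.07,0.25]
    - [0.6,-0.09,0.3]
    - [0.7,-0.1,0.35]
    - [0.8,-0.12,0.4]
    - [0.9,-0.13,0.45]
    - [1.0,-0.15,0.5]
  turn: [0,0,0,0,0,0,0,0,0,0]
  grip: [0.7755,0.7755,0.7755,0.7755,0.7755,0.7755,0.7755,0.7755,0.7755,0.7755]

```text
time_s: 24.12
position: [0.5432, 0.1938, 0.1986]
tcp_rot: [[0.988, -0.151, 0.0], [-0.151, -0.988, 0.0], [0.0, -0.0, -1.0]]
force: [-1.2, -0.3, -0.8]
opening: 0.229
grasp_force: 14.1
```

```bash
python3 tilt.py t11
```

```text
tilt 39.0 score 901 of 1064 t 24.125 pos [0.5432 0.1938 0.1986] F [-1.2 -0.3 -0.8] grip 14.10778296252829
```

jog_arm:
  delta_pos:
    - [0.1,-0.01,0.05]
    - [0.2,-0.03,0.1]
    - [0.3,-0.04,0.15]
    - [0.3,-0.04,0.15]
    - [0.3,-0.04,0.15]
    - [0.1,-0.02,0.35]
    - [-0.2,0.03,0.6]
    - [-0.5,0.07,0.85]
    - [-0.8,0.12,1.1]
    - [-0.8,0.12,1.1]
    - [-0.8,0.12,1.1]
    - [-0.8,0.12,1.1]
  turn: [0,0,0,0,0,0,0,0,0,0,0,0]
  grip: [0.7755,0.7755,0.7755,0.79,0.95,0.95,0.95,0.95,0.95,0.95,0.95,0.95]

```text
time_s: 25.68
position: [0.5352, 0.195, 0.2095]
tcp_rot: [[0.988, -0.151, -0.0], [-0.151, -0.988, -0.0], [-0.0, 0.0, -1.0]]
force: [0.1, 0.4, -2.0]
opening: 0.228
grasp_force: 30.0
```

```bash
python3 tilt.py t12; python3 -c "
from rig import *
for i in range(1):
  s=read_state();print(s['force'],s['moment'])"
```

```text
tilt 40.0 score 898 of 1065 t 25.675 pos [0.5352 0.195  0.2095] F [ 0.1  0.4 -2. ] grip 29.99988461524481
[-0.02192197 -0.24473601 -2.73844343] [ 0.11068679  0.04167662 -0.02276734]
```

jog_arm:
  delta_pos:
    - [0,0,-0.15]
    - [0,0,-0.3]
    - [0,0,-0.45]
    - [0,0,-0.6]
  turn: [0,0,0,0]
  grip: [0.95,0.95,0.95,0.95]

```text
time_s: 26.22
position: [0.5349, 0.195, 0.2033]
tcp_rot: [[0.989, -0.151, -0.001], [-0.151, -0.989, -0.0], [-0.001, 0.0, -1.0]]
force: [-0.9, 0.1, -1.7]
opening: 0.229
grasp_force: 30.0
```

jog_arm:
  delta_pos:
    - [0,0,-0.1]
    - [0,0,-0.2]
    - [0,0,-0.2]
    - [0,0,-0.2]
  turn: [0,0,0,0]
  grip: [0.95,0.95,0.95,0.95]

```text
time_s: 26.72
position: [0.535, 0.195, 0.2015]
tcp_rot: [[0.989, -0.151, -0.0], [-0.151, -0.989, -0.0], [-0.0, 0.0, -1.0]]
force: [-1.2, 0.7, -2.4]
opening: 0.232
grasp_force: 30.0
```

```bash
python3 tilt.py t13; python3 - <<'E'
from rig import *
import cv2,numpy as np
from geo import *
b=capture("top")["color"];c=proj("top",np.array([.50,.2,.15]))[0].astype(int)
B=cv2.resize(b[130:250,110:290],None,fx=3,fy=3,interpolation=cv2.INTER_CUBIC)
t=cv2.imread("pics/t13.png")[:,:400];t=cv2.resize(t,(400,300))
o=np.zeros((360,800,3),np.uint8);o[:300,:400]=t;o[:,400:]=B[:,:400];cv2.imwrite("pics/t13b.png",o)
E
```

```text
tilt 38.5 score 903 of 1074 t 26.725 pos [0.535  0.195  0.2015] F [-1.2  0.7 -2.4] grip 29.99993995326804
```

jog_arm:
  delta_pos:
    - [0,0,-0.1]
    - [0,0,-0.2]
    - [0,0,-0.2]
  turn: [0,0,0]
  grip: [0.95,0.95,0.95]

```text
time_s: 27.2
position: [0.5351, 0.195, 0.1994]
tcp_rot: [[0.989, -0.151, -0.0], [-0.151, -0.989, -0.0], [-0.0, 0.0, -1.0]]
force: [-0.5, 0.1, -2.9]
opening: 0.222
grasp_force: 30.0
```

jog_arm:
  delta_pos:
    - [0,0,-0.1]
    - [0,0,-0.2]
    - [0,0,-0.2]
  turn: [0,0,0]
  grip: [0.95,0.95,0.95]

```text
time_s: 27.58
position: [0.5352, 0.195, 0.1975]
tcp_rot: [[0.988, -0.151, 0.0], [-0.151, -0.988, -0.0], [0.0, 0.0, -1.0]]
force: [-0.6, -0.3, -2.8]
opening: 0.225
grasp_force: 30.0
```

jog_arm:
  delta_pos:
    - [-0.3,0.04,-0.2]
    - [-0.6,0.09,-0.5]
    - [-0.6,0.09,-0.8]
    - [-0.6,0.09,-0.9]
  turn: [0,0,0,0]
  grip: [0.95,0.95,0.95,0.95]

```text
time_s: 28.08
position: [0.5292, 0.1959, 0.1884]
tcp_rot: [[0.989, -0.151, 0.0], [-0.151, -0.989, -0.0], [0.0, 0.0, -1.0]]
force: [-0.2, 0.1, -0.5]
opening: 0.221
grasp_force: 30.0
```

jog_arm:
  delta_pos:
    - [0,0,-0.1]
    - [0,0,-0.2]
    - [0,0,-0.2]
  turn: [0,0,0]
  grip: [0.95,0.95,0.95]

```text
time_s: 28.45
position: [0.5292, 0.1959, 0.1865]
tcp_rot: [[0.988, -0.151, -0.0], [-0.151, -0.988, -0.0], [-0.0, 0.0, -1.0]]
force: [0.2, -0.1, -1.2]
opening: 0.223
grasp_force: 30.0
```

jog_arm:
  delta_pos:
    - [0,0,-0.1]
    - [0,0,-0.2]
    - [0,0,-0.2]
  turn: [0,0,0]
  grip: [0.95,0.95,0.95]

```text
time_s: 28.82
position: [0.5296, 0.196, 0.1848]
tcp_rot: [[0.989, -0.151, 0.001], [-0.151, -0.989, 0.0], [0.001, -0.0, -1.0]]
force: [1.3, 0.0, -1.8]
opening: 0.222
grasp_force: 30.0
```

jog_arm:
  delta_pos:
    - [0,0,-0.1]
    - [0,0,-0.1]
    - [0,0,-0.1]
    - [0,0,-0.1]
  turn: [0,0,0,0]
  grip: [0.95,0.95,0.95,0.95]

```text
time_s: 29.32
position: [0.5294, 0.196, 0.1837]
tcp_rot: [[0.989, -0.151, 0.001], [-0.151, -0.989, 0.0], [0.001, -0.0, -1.0]]
force: [1.2, -0.1, 0.2]
opening: 0.226
grasp_force: 30.0
```

```bash
python3 tilt.py t14; python3 - <<'E'
from rig import *
import cv2,numpy as np
s=read_state();print(s["force"])
b=capture("top")["color"];S=capture("side")["color"]
B=cv2.resize(b[140:220,150:250],None,fx=4,fy=4,interpolation=cv2.INTER_CUBIC)
A=cv2.resize(S[90:220,170:300],(400,400),interpolation=cv2.INTER_CUBIC)
o=np.zeros((400,800,3),np.uint8);o[:,:400]=A;o[:320,400:]=B;cv2.imwrite("pics/t14b.png",o)
E
```

```text
tilt 35.0 score 908 of 1071 t 29.325 pos [0.5294 0.196  0.1837] F [ 1.2 -0.1  0.2] grip 29.999919979891274
[ 0.18502313  0.43608087 -0.34481951]
```

View pics/t14b.png

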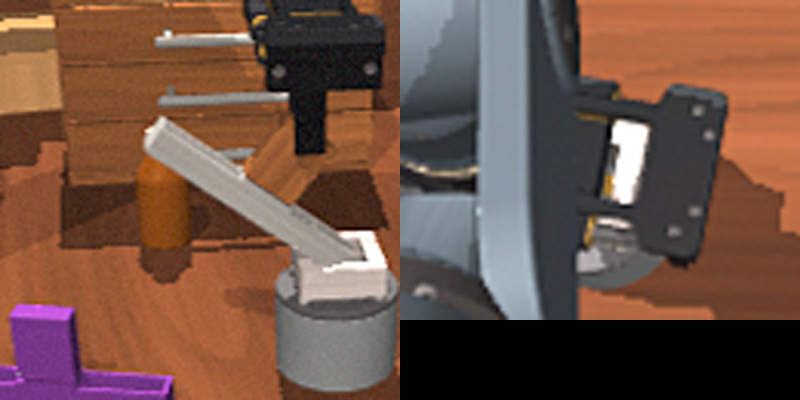

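The nose is in the mouth and the chute rests on the near rim at about 36-38°, with no studs visible outside. I check numerically for brass pixels and average the force.

```bash
cat > brass.py <<'E'
from rig import *
from geo import *
import cv2
def br(I):
    h=cv2.cvtColor(I,cv2.COLOR_BGR2HSV); return (h[...,0]>=15)&(h[...,0]<=28)&(h[...,1]>150)&(h[...,2]>140)
E
python3 - <<'E'
from brass import *
from geo import C
print("ref side",br(C["side"]["color"])[355:380,280:325].sum(), "top",br(C["top"]["color"])[220:255,385:410].sum())
I=capture("side")["color"];m=br(I)
s=read_state();p=s["position"];u=s["tcp_rot"][:,0]
pts=proj("side",np.array([p+[0,0,.007]]))[0];x,y=pts.astype(int)
ys,xs=np.nonzero(m[y-60:y+90,x-110:x+60]);print("now",len(xs),list(zip(xs+x-110,ys+y-60))[:40])
# any brass blob on open bench vs start
d=m&~br(C["side"]["color"]);n,l,st,ce=cv2.connectedComponentsWithStats(d.astype(np.uint8))
print([(ce[i].round().tolist(),int(st[i,4])) for i in range(1,n) if st[i,4]>=4])
E
```

```text
ref side 140 top 38
now 57 [(np.int64(188), np.int64(73)), (np.int64(189), np.int64(73)), (np.int64(193), np.int64(73)), (np.int64(194), np.int64(73)), (np.int64(197), np.int64(73)), (np.int64(202), np.int64(73)), (np.int64(213), np.int64(73)), (np.int64(214), np.int64(73)), (np.int64(215), np.int64(73)), (np.int64(216), np.int64(73)), (np.int64(224), np.int64(73)), (np.int64(188), np.int64(74)), (np.int64(255), np.int64(74)), (np.int64(250), np.int64(75)), (np.int64(238), np.int64(78)), (np.int64(224), np.int64(80)), (np.int64(232), np.int64(80)), (np.int64(247), np.int64(80)), (np.int64(265), np.int64(94)), (np.int64(253), np.int64(95)), (np.int64(254), np.int64(95)), (np.int64(255), np.int64(95)), (np.int64(256), np.int64(95)), (np.int64(252), np.int64(96)), (np.int64(253), np.int64(96)), (np.int64(254), np.int64(96)), (np.int64(252), np.int64(97)), (np.int64(253), np.int64(97)), (np.int64(254), np.int64(106)), (np.int64(255), np.int64(106)), (np.int64(254), np.int64(107)), (np.int64(255), np.int64(107)), (np.int64(159), np.int64(128)), (np.int64(167), np.int64(144)), (np.int64(168), np.int64(144)), (np.int64(164), np.int64(145)), (np.int64(165), np.int64(145)), (np.int64(166), np.int64(145)), (np.int64(167), np.int64(145)), (np.int64(168), np.int64(145))]
[([254.0, 96.0], 9), ([254.0, 106.0], 4), ([96.0, 151.0], 35), ([322.0, 232.0], 11)]
```

jog_arm:
  delta_pos:
    - [-0.4,0.06,0.33]
    - [0,0,0]
    - [-0.4,0.06,0.33]
    - [0,0,0]
    - [-0.4,0.06,0.33]
    - [0,0,0]
    - [0,0,0]
    - [0,0,-0.05]
    - [0,0,-0.05]
  turn: [0,0,0,0,0,0,0,0,0]
  grip: [0.95,0.95,0.95,0.95,0.95,0.95,0.95,0.95,0.95]

```text
time_s: 30.65
position: [0.5292, 0.1959, 0.183]
tcp_rot: [[0.989, -0.151, 0.0], [-0.151, -0.989, -0.0], [0.0, 0.0, -1.0]]
force: [0.4, -0.7, -0.2]
opening: 0.226
grasp_force: 30.0
```

```bash
python3 - <<'E'
from brass import *
F=[]
for i in range(6):
    I=capture("side")["color"];F.append(read_state()["force"])
print(np.mean(F,0).round(2))
m=br(I);d=m&~br(C["side"]["color"]);n,l,st,ce=cv2.connectedComponentsWithStats(d.astype(np.uint8))
print([(ce[i].round().tolist(),int(st[i,4])) for i in range(1,n) if st[i,4]>=4])
E
```

```text
[ 0.98 -0.16 -0.57]
[([254.0, 96.0], 6), ([254.0, 106.0], 4), ([96.0, 151.0], 34), ([320.0, 233.0], 6), ([323.0, 232.0], 5), ([538.0, 282.0], 4)]
```

jog_arm:
  delta_pos:
    - [-0.3,0.05,0.4]
    - [-0.8,0.12,1]
    - [-1.5,0.2,2]
    - [-2,0.3,3.2]
    - [-2,0.3,4.2]
    - [-2,0.3,4.5]
    - [-2,0.3,4.5]
  turn: [0,0,0,0,0,0,0]
  grip: [0.95,0.95,0.95,0.95,0.95,0.95,0.95]

```text
time_s: 31.82
position: [0.5095, 0.1989, 0.2284]
tcp_rot: [[0.988, -0.151, 0.001], [-0.151, -0.988, 0.0], [0.001, -0.0, -1.0]]
force: [0.0, 0.3, -2.5]
opening: 0.225
grasp_force: 30.0
```

```bash
python3 - <<'E'
from brass import *
F=[]
for i in range(10):
    I=capture("side")["color"];F.append(read_state()["force"])
print(np.mean(F,0).round(2),np.std(F,0).round(2))
m=br(I);d=m&~br(C["side"]["color"]);n,l,st,ce=cv2.connectedComponentsWithStats(d.astype(np.uint8))
print([(ce[i].round().tolist(),int(st[i,4])) for i in range(1,n) if st[i,4]>=4])
J=capture("top")["color"];m=br(J);d=m&~br(C["top"]["color"]);n,l,st,ce=cv2.connectedComponentsWithStats(d.astype(np.uint8))
print([(ce[i].round().tolist(),int(st[i,4])) for i in range(1,n) if st[i,4]>=4])
E
python3 tilt.py t15
```

```text
[-0.05  0.05 -2.12] [0.39 0.56 0.46]
[([96.0, 151.0], 35), ([183.0, 188.0], 5), ([316.0, 232.0], 7), ([323.0, 231.0], 8)]
[([197.0, 184.0], 4), ([201.0, 185.0], 9), ([0.0, 356.0], 18), ([2.0, 376.0], 69)]
tilt 37.0 score 970 of 1139 t 32.375 pos [0.5091 0.1989 0.2279] F [ 0.6  0.5 -2.7] grip 29.999213230912574
```

The top view shows brass inside the mouth. The held weight dropped from about 2.65 to 2.12 N, which is the weight of five studs, so the chute is empty. Carrying it back to the mat.

jog_arm:
  delta_pos:
    - [0,0,0.7]
    - [0,0,1.5]
    - [0,-1,2]
    - [0.3,-3,2]
    - [0.8,-6,2]
    - [1.4,-10,2]
    - [2,-14,2]
    - [2.6,-18,2]
    - [3.2,-22,2]
    - [3.8,-26,2]
    - [4.3,-30,2]
    - [4.8,-34,2]
  turn: [0,0,0,0,0,0.5,1,1.5,2,2.5,3,3]
  grip: [0.95,0.95,0.95,0.95,0.95,0.95,0.95,0.95,0.95,0.95,0.95,0.95]

```text
time_s: 33.92
position: [0.557, -0.143, 0.2485]
tcp_rot: [[0.995, -0.1, 0.0], [-0.1, -0.995, -0.0], [0.0, 0.0, -1.0]]
force: [1.4, -0.1, -2.2]
opening: 0.226
grasp_force: 30.0
```

jog_arm:
  delta_pos:
    - [0.3,-4,0]
    - [0.6,-7.5,0]
    - [0.8,-10,-1]
    - [0.8,-10.8,-4]
    - [0.8,-10.8,-7]
    - [0.8,-10.8,-9.5]
    - [0.8,-10.8,-11]
    - [0.8,-10.8,-11.5]
    - [0.8,-10.8,-11.5]
  turn: [0,0,0,0,0,0,0,0,0]
  grip: [0.95,0.95,0.95,0.95,0.95,0.95,0.95,0.95,0.95]

```text
time_s: 35.05
position: [0.5654, -0.2492, 0.1333]
tcp_rot: [[0.995, -0.099, 0.0], [-0.099, -0.995, -0.0], [0.0, 0.0, -1.0]]
force: [0.8, 0.3, -1.9]
opening: 0.226
grasp_force: 30.0
```

```bash
python3 tilt.py t16
```

```text
tilt 36.0 score 2055 of 2484 t 35.05 pos [ 0.5654 -0.2492  0.1333] F [ 0.8  0.3 -1.9] grip 29.99931914935587
```

jog_arm:
  delta_pos:
    - [0,0,-1]
    - [0,0,-1.8]
    - [0,0,-2.2]
    - [0,0,-2.4]
    - [0,0,-2.5]
    - [0,0,-2.5]
    - [0,0,-2.5]
  turn: [0,0,0,0,0,0,0]
  grip: [0.95,0.95,0.95,0.95,0.95,0.7755,0.7755]

```text
time_s: 35.98
position: [0.5649, -0.249, 0.1097]
tcp_rot: [[0.995, -0.099, -0.0], [-0.099, -0.995, -0.0], [-0.0, 0.0, -1.0]]
force: [-3.4, 1.2, 7.3]
opening: 0.227
grasp_force: 16.1
```

jog_arm:
  delta_pos:
    - [-0.4,0.04,-0.2]
    - [-0.9,0.09,-0.4]
    - [-1.3,0.13,-0.6]
    - [-1.8,0.18,-0.9]
    - [-2.3,0.22,-1.1]
    - [-2.7,0.26,-1.3]
  turn: [0,0,0,0,0,0]
  grip: [0.7755,0.7755,0.7755,0.7755,0.7755,0.7755]

```text
time_s: 36.72
position: [0.5379, -0.2465, 0.0957]
tcp_rot: [[0.995, -0.099, 0.0], [-0.099, -0.995, -0.0], [0.0, 0.0, -1.0]]
force: [-1.0, 0.8, 1.7]
opening: 0.232
grasp_force: 14.1
```

```bash
python3 tilt.py t17
```

```text
tilt 20.5 score 2206 of 2802 t 36.725 pos [ 0.5379 -0.2465  0.0957] F [-1.   0.8  1.7] grip 14.113516062498093
```

jog_arm:
  delta_pos:
    - [-0.5,0.05,-0.4]
    - [-1.0,0.1,-0.8]
    - [-1.4,0.14,-1.2]
    - [-1.9,0.19,-1.5]
    - [-2.3,0.23,-1.9]
    - [-2.7,0.27,-2.2]
    - [-2.9,0.29,-2.4]
  turn: [0,0,0,0,0,0,0]
  grip: [0.7755,0.7755,0.7755,0.7755,0.7755,0.7755,0.7755]

```text
time_s: 37.65
position: [0.5089, -0.2435, 0.0708]
tcp_rot: [[0.995, -0.099, -0.0], [-0.099, -0.995, 0.0], [-0.0, -0.0, -1.0]]
force: [0.4, -0.3, -0.6]
opening: 0.226
grasp_force: 14.0
```

```bash
python3 tilt.py t18
```

```text
tilt 1.0 score 2144 of 3018 t 37.65 pos [ 0.5089 -0.2435  0.0708] F [ 0.4 -0.3 -0.6] grip 14.036529958248138
```

jog_arm:
  delta_pos:
    - [-0.1,0,-0.1]
    - [-0.1,0,-0.15]
    - [-0.1,0,-0.15]
  turn: [0,0,0]
  grip: [0.774,0.774,0.772]

```text
time_s: 38.08
position: [0.508, -0.2435, 0.0696]
tcp_rot: [[0.995, -0.099, -0.0], [-0.099, -0.995, 0.0], [-0.0, -0.0, -1.0]]
force: [0.2, 1.1, -0.1]
opening: 0.228
grasp_force: 4.9
```

```bash
python3 tilt.py t19
```

```text
tilt 0.5 score 2129 of 3011 t 38.075 pos [ 0.508  -0.2435  0.0696] F [ 0.2  1.1 -0.1] grip 4.92401696741581
```

Flat on the mat. Opening and backing off straight up.

jog_arm:
  delta_pos:
    - [0,0,0]
    - [0,0,0]
    - [0,0,0]
    - [0,0,0]
    - [0,0,1]
    - [0,0,3]
    - [0,0,6]
    - [0,0,10]
    - [0,0,13]
    - [0,0,15]
    - [0,0,15]
  turn: [0,0,0,0,0,0,0,0,0,0,0]
  grip: [0.7,0.6,0.4,0.4,0.4,0.4,0.4,0.4,0.4,0.4,0.4]

```text
time_s: 39.5
position: [0.5092, -0.2442, 0.2218]
tcp_rot: [[0.995, -0.099, 0.004], [-0.099, -0.995, -0.003], [0.004, 0.003, -1.0]]
force: [0.1, -0.4, 0.0]
opening: 0.602
grasp_force: 0.0
```

```bash
python3 - <<'E'
from brass import *
I=capture("side")["color"]
hsv=cv2.cvtColor(I,cv2.COLOR_BGR2HSV);steel=(hsv[...,1]<40)&(hsv[...,2]>95)
best=max(((( (m:=cv2.fillConvexPoly(np.zeros(I.shape[:2],np.uint8),cv2.convexHull(proj("side",place(x,y,yw,.006,[(a,b,c) for a in(-.09,.09) for b in(-.013,.013) for c in(0,.021)])).astype(np.float32)).astype(int),1))>0)&steel).sum()-0.5*((m>0)&~steel).sum(),x,y,np.degrees(yw)) for x in np.arange(.485,.535,.004) for y in np.arange(-.27,-.22,.004) for yw in np.radians(np.arange(-10,0,1)))
print(best)
m=br(I);print("brass in chute",m[320:390,270:400].sum(), "ref",br(C["side"]["color"])[320:390,270:400].sum())
s=read_state();print(s["time_s"],s["opening"],s["force"],s["grasp_force"])
E
```

```text
(np.float64(1988.5), np.float64(0.505), np.float64(-0.242), np.float64(-5.0))
brass in chute 9 ref 176
39.55 0.6001595160395184 [-0.66278436 -0.13389771 -0.59196666] 0.0
```

The chute fits flat at (0.505,-0.242), the mat's centre, and it is empty. Handing in.

```bash
python3 -c "
from rig import *
print(hand_in())"
```

```text
the job is handed in; nothing more can be done
None
```

I handed the job in at about 39.5 s; no verdict came back. By my measurements all five studs are in the jar and the empty chute lies flat at the mat's centre, with contact forces estimated well under 12 N; because the tool cannot tilt, I tipped the chute by pivoting it in the grip, starting with its tail half pressed on the collar and finishing with the nose in the mouth.

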